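# Rehearse a timed weld pass along a chalked plate edge

### The arm

A 6-joint arm with a two-finger parallel gripper is mounted at the origin on a cart in front of the work surface, level with it; the furniture and walls round the work are solid. World frame = base frame: x ahead of the robot, y to its left, z up, the work surface at z = 0. Lengths are in m, angles in rad, forces in N, time in s.
With the tool pointing down it reaches from about 0.35 to 0.775 m from the base axis. Payload 5.5 kg.
Tool frame: the origin (TCP) lies on the mounting face of the last link; the fingertips stand 173 mm ahead of it and the grasp point (between the pads) lies 155 mm ahead of it; z points along the fingers, y is the direction in which the jaws open and shut (so a half turn about z gives the same grasp; the last joint's range is limited). The gripper opens to 85 mm and grips with 20 to 120 N. Pads are 22 mm wide; open, the fingers measure 114 mm over their backs; the gripper's body (76 mm by 85 mm) begins 54 mm behind the grasp point. The pads swing forward as they close: fully open they stand 13 mm farther back than shut.
Start: joints at [-1.256, 0.313, 0.046, 1.304, 0, 1.431], TCP at [0.253, -0.517, 0.405] pointing down, gripper open.
Joint ranges: [-2.76, 2.76], [-0.86, 1.69], [-1.03, 1.26], [-2.2, 2.34], [-1.47, 1.5], [-3.14, 3.14]. Speed limits (rad/s): [2.57, 2.57, 3.14, 3.14, 3.14, 3.14].

### API

Orientations are given as a unit quaternion [x, y, z, w].
In Python, from workcell import telemetry, imaging, job_done gives the robot as it stands. The module is installed in compiled form; this text tells all that it offers.
- The arm moves only by the tool step_arm, never from a script. Its argument "targets" is a list of rows, each a list of 2 entries, a list of its own where there are three numbers: the shift along the tool's x, y, z in cm, then the turn about the tool's z in rad. In form: [[[tx, ty, tz], twist], ...]. A call has 1 to 12 rows; each row is the pose to reach, as a shift and turn from the pose commanded when the call began, along the tool's axes at that moment; what a row does not reach only later rows make up. A row lasts 1/12 s, in which the tool goes at most 41.7 mm and 7.16 degrees, less where a joint would pass 70% of its speed; a pose out of reach is approached as far as the arm can. A call with a gripper value outside its range is refused whole. "gripper" is the finger opening in cm, from 0 to 8.54, set as the call begins (left out, the last holds). The fingers move at their own pace and stop on an object; the grip force is fixed at half the most. Time passes only in rows, so rows that repeat a pose let the fingers close. It gives the time, the measured TCP pose, the force and the opening at its end, in the units of the state.
- telemetry.state(): the state, without advancing time (a new reading comes with each control period).
- imaging.grab_frame(name): name is "scene" or "side" or "wrist"; returns a dict with "pixels" (400x640x3 uint8, blue, green, red), "mtx" (3x3 intrinsics, pixels), "k1" (the pictures are not rectified: a ray, as slopes to the right and down, at radius r is drawn at 1 + k1 r^2 times it, then the intrinsics apply), "R" (3x3) and "t" (3): a world point X has camera coordinates R X + t; the wrist camera has in their place "hand_eye" (4x4, takes a point from camera to tool coordinates, whose origin is the TCP and whose axes are the flange's). Camera axes: x right, y down, z forward; pixel columns grow to the right and rows downward; lengths in m; the calibration is good to about 2 mm. A picture is of the moment at which its call begins: read the wrist's pose just before it. There is no depth.
- job_done(): hands the job in, once; it reports no verdict.
The state is a dict: "t": time; "joints": joint angles; "qd": joint speeds; "effort": joint torques, N m; "eef_pos": TCP position; "orientation": TCP orientation; "ft_force": force on the tool from outside, world axes, zero at the start; "moment": the same for the moment, N m; "width": finger opening in m.
Only numpy, scipy, OpenCV 4.12 (cv2) and the standard library are available. Lean on these libraries where they do the work, as an engineer would, in place of code of your own. Each camera call takes 0.05 s, during which the arm holds its last target.

### The job

Rehearse the weld pass with your fingertips as the torch: press the green timer pad, then lead the fingertips slowly, about 3 cm a second, along the whole white chalk line on the brown plate, from the end beside the green pad round the corner to the end beside the red pad, with the fingers pointing straight down about a centimetre above the line and without touching the plates. Then press the red pad gently and stop there: the program finishes while still holding the red pad down. Pick nothing up, and do not move the loose brown plate, the steel bush standing on it or the loose things lying around.

Things in the scene. Friction and masses are not known exactly. Their poses are not given: they have to be found in the camera images.
- fixture: dark steel fixture plate 170 x 178 x 8 mm, bolted flat to the bench (three small bolt heads, 7 mm high, clear of the line); it lies elsewhere on the bench and turned by about 30 to 63 degrees clockwise each time. Its origin is on its underside, straight below the brown plate's origin; z up. Its top is 8 mm above the origin
- plate: loose rust-brown steel plate 98 x 108 x 12 mm, 0.9 kg, lying flat on the fixture plate and turned with it. Its origin is on its underside (in its frame it spans x -58 to 40 mm, y -58 to 50 mm, z 0 to 12 mm). A white chalk line 6 mm wide on its top runs 8 mm inside two of its edges: straight from (-50, 40) to (-50, -30) mm, a quarter circle of radius 20 mm about (-30, -30) to (-30, -50), then straight to (30, -50) mm; 161 mm long in all
- line_0 (a point): point 1 of 8 on the centre of the white chalk line, on the plate's top face; the points are 23 mm apart along the line: this is the line's end at plate (-50, 40) mm
- line_1 (a point): point 2 of 8 on the centre of the white chalk line, on the plate's top face; the points are 23 mm apart along the line
- line_2 (a point): point 3 of 8 on the centre of the white chalk line, on the plate's top face; the points are 23 mm apart along the line
- line_3 (a point): point 4 of 8 on the centre of the white chalk line, on the plate's top face; the points are 23 mm apart along the line
- line_4 (a point): point 5 of 8 on the centre of the white chalk line, on the plate's top face; the points are 23 mm apart along the line
- line_5 (a point): point 6 of 8 on the centre of the white chalk line, on the plate's top face; the points are 23 mm apart along the line
- line_6 (a point): point 7 of 8 on the centre of the white chalk line, on the plate's top face; the points are 23 mm apart along the line
- line_7 (a point): point 8 of 8 on the centre of the white chalk line, on the plate's top face; the points are 23 mm apart along the line: this is the line's end at plate (30, -50) mm
- green_top (a point): centre of the top face of the green start pad: a round sprung push pad 30 mm across in a black round housing 46 mm across and 12 mm high. It stands on the fixture plate about 40 mm beyond one end of the chalk line, in line with it (either end: green and red change places). Its top is 24 mm above the fixture plate's top, 12 mm above the brown plate's top
- green (a joint): travel of the green pad, m: 0 up, 0.008 fully down; it springs back. The push needed grows from about 1.2 N to 4 N
- red_top (a point): centre of the top face of the red stop pad, the same as the green one; it stands beyond the other end of the line
- red (a joint): travel of the red pad, m: 0 up, 0.008 fully down; it springs back, so it must be held. The push needed grows from about 1.2 N to 4 N
- bush_mid (a point): loose plain steel bush 40 mm across and 28 mm high standing on the middle of the brown plate, its side 25 mm or more from the chalk line; this point is its centre, half-way up. Open fingers held over the line could strike it, shut fingers clear it
- nut: loose steel hex nut 30 x 34 x 16 mm on the bench; origin at the centre of its underside
- bolt: loose steel bolt 29 x 72 x 26 mm lying on the bench; origin at the centre of its underside
- coupling: loose light-grey threaded hose coupling 29 x 33 x 24 mm standing on the bench; origin at the centre of its underside
- tall_bush: loose steel bush 35 mm across and 58 mm high standing upright on the bench; origin at the centre of its underside
There are look-alikes about, which are no part of the job. What is shaped like the part that bears bush_mid but pink is not meant.

How it is judged:
By the outcome, as a careful person would: the job done as asked, in the order asked, and still so for the second after the job is handed in, while the arm keeps its last pose, push and grip.
It also fails if it takes over 48 s, if anything falls off the work surface, if the arm or the gripper's body presses on something with over 40 N, if the wrist force passes 120 N, or if a joint passes its speed limit or range.

## Working session

There is one attempt and no reset: what is moved stays moved. The work goes in short steps, Python scripts to look and compute and a tool call to move; the robot and the scene stay as the last step left them, time stands still between calls to the robot, and variables do not carry over. Pictures are saved under pics/ and viewed, and the job is handed in when it is done.

Besides the shell and the picture viewer there is one more tool, called after "Emit:" as name(argument=value, ...) on one line, values as JSON. step_arm: Moves the arm, as the interface text tells. Its arguments: {"type":"object","properties":{"targets":{"type":"array","items":{"type":"array"}},"gripper":{"type":"number"}},"required":["targets"]}

```bash
mkdir -p pics; python3 - <<'E'
from workcell import telemetry, imaging
import cv2
s=telemetry.state(); print({k:(v if not hasattr(v,'round') else v) for k,v in s.items()})
for n in ["scene","side","wrist"]:
    f=imaging.grab_frame(n); cv2.imwrite(f"pics/{n}0.png",f["pixels"])
    print(n,{k:(v.tolist() if hasattr(v,'tolist') else v) for k,v in f.items() if k!="pixels"})
E
```

```text
{'t': 0.0, 'joints': array([-1.25560993e+00,  3.13997580e-01,  4.49660915e-02,  1.30359033e+00,
       -3.18922470e-05,  1.43120397e+00]), 'qd': array([ 2.33889890e-04,  8.14737486e-04, -2.82414581e-04, -6.33488586e-04,
       -1.45523356e-04, -8.13280057e-05]), 'effort': array([-7.11296543e-04, -4.80628252e+01,  2.98531562e+01,  1.96856959e-02,
       -1.07660874e-04, -4.21638106e-06]), 'eef_pos': array([ 0.2525055 , -0.51636784,  0.40380491]), 'orientation': array([ 9.74257830e-01,  2.25434794e-01, -9.59183577e-05, -9.07834386e-04]), 'ft_force': array([-0.30193874,  0.31446176, -0.13700375]), 'moment': array([ 0.00240289,  0.00892537, -0.05881937]), 'width': 0.08550833576432812}
scene {'mtx': [[434.00802655014087, 0.0, 312.6265549089], [0.0, 434.00802655014087, 199.3430246406952], [0.0, 0.0, 1.0]], 'k1': -0.022893244534109673, 'R': [[0.567304602527942, -0.8232182244329735, 0.02184589004907072], [-0.5346768278295704, -0.3883787166195126, -0.7505215934662294], [0.6263275323125442, 0.41409386307744633, -0.6604847423134587]], 't': [-0.5198363774585588, 0.14374271563794727, 0.7583131488
[... 184 characters left out ...]
, -0.8443016510209178, 0.015596409223247681], [-0.6477583745958115, -0.4226592167418848, -0.6338519343223058], [0.541754200757409, 0.329414493588987, -0.7732971468815929]], 't': [-0.5037601620175447, 0.1877580716052361, 0.9959917277969791]}
wrist {'mtx': [[280.0114332880006, 0.0, 320.42791494116165], [0.0, 280.0114332880006, 201.94626226426857], [0.0, 0.0, 1.0]], 'k1': -0.03238636081904039, 'hand_eye': [[0.0007376615920438155, -0.9588391492398658, -0.28394883648352176, 0.07299133377526348], [0.9999996870097607, 0.0006260698321573409, 0.00048375298040882964, -0.00018954070039878257], [-0.0002860694957788785, -0.2839491044563011, 0.9588393109602401, 0.03190438893668757], [0.0, 0.0, 0.0, 1.0]]}
```

View pics/scene0.png

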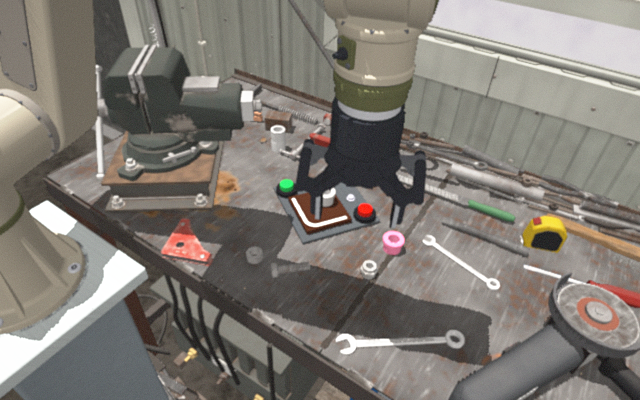

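View pics/side0.png

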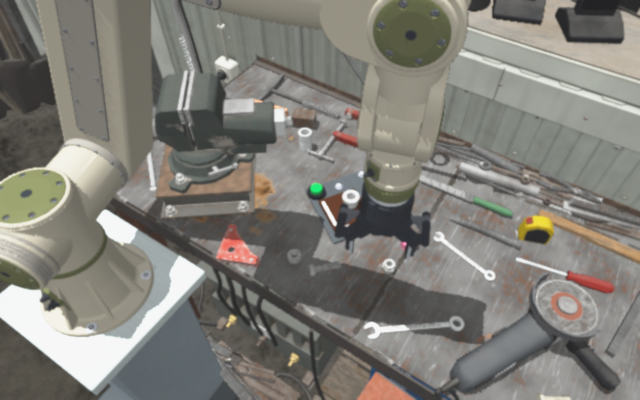

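View pics/wrist0.png

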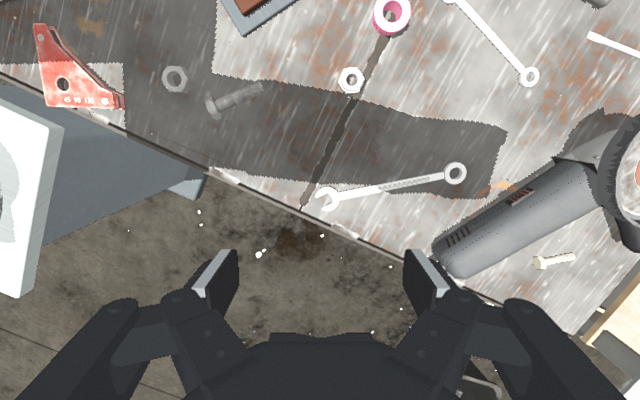

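The scene view shows the green pad at about (287,186), the red at (365,211) and the chalk L between them. The steel bush on the plate is at (327,197). The pink look-alike at (393,242) stands off the plate. The tall bush is at (278,138), nut (254,255), bolt (290,268), coupling (369,268).

```bash
cat > h.py <<'E'
import numpy as np, cv2
from scipy.spatial.transform import Rotation as Ro
from workcell import telemetry, imaging
def grab(n):
    s=telemetry.state(); f=imaging.grab_frame(n)
    if n=="wrist":
        H=f["hand_eye"]; T=np.eye(4); T[:3,:3]=Ro.from_quat(s["orientation"]).as_matrix(); T[:3,3]=s["eef_pos"]
        W=np.linalg.inv(T@H); f["R"]=W[:3,:3]; f["t"]=W[:3,3]
    return f
def cast(f,uv,z):
    uv=np.atleast_2d(np.asarray(uv,float)); K=f["mtx"]
    d=np.c_[(uv[:,0]-K[0,2])/K[0,0],(uv[:,1]-K[1,2])/K[1,1]]; p=d.copy()
    for _ in range(20): p=d/(1+f["k1"]*(p**2).sum(1,keepdims=True))
    r=np.c_[p,np.ones(len(p))]@f["R"]; c=-f["R"].T@f["t"]
    return c+r*((z-c[2])/r[:,2])[:,None]
def proj(f,X):
    c=np.atleast_2d(X)@f["R"].T+f["t"]; p=c[:,:2]/c[:,2:]; p=p*(1+f["k1"]*(p**2).sum(1,keepdims=True))
    return p@f["mtx"][:2,:2].T+f["mtx"][:2,2]
def blobs(m,mn=30):
    n,l,st,c=cv2.connectedComponentsWithStats(m.astype(np.uint8))
    return [(st[i,4],c[i],l==i) for i in range(1,n) if st[i,4]>=mn]
def colour(f,name):
    h=cv2.cvtColor(f["pixels"],cv2.COLOR_BGR2HSV).astype(int); H,S,V=h[...,0],h[...,1],h[...,2]
    if name=="green": return (abs(H-65)<15)&(S>150)&(V>120)
    if name=="red": return ((H<6)|(H>174))&(S>200)&(V>140)
    if name=="white": return (S<40)&(V>190)
E
python3 - <<'E'
from h import *
f=grab("scene")
for c in ["green","red"]:
    for a,u,m in blobs(colour(f,c)): print(c,a,u.round(1),cast(f,u,.032)[0].round(4))
im=f["pixels"][160:260,240:420]; cv2.imwrite("pics/c1.png",cv2.resize(im,None,fx=4.4,fy=4.4,interpolation=cv2.INTER_CUBIC))
E
```

```text
green 135 [286.  185.2] [ 0.4588 -0.2456  0.032 ]
red 149 [364.6 210. ] [ 0.489  -0.4201  0.032 ]
```

View pics/c1.png

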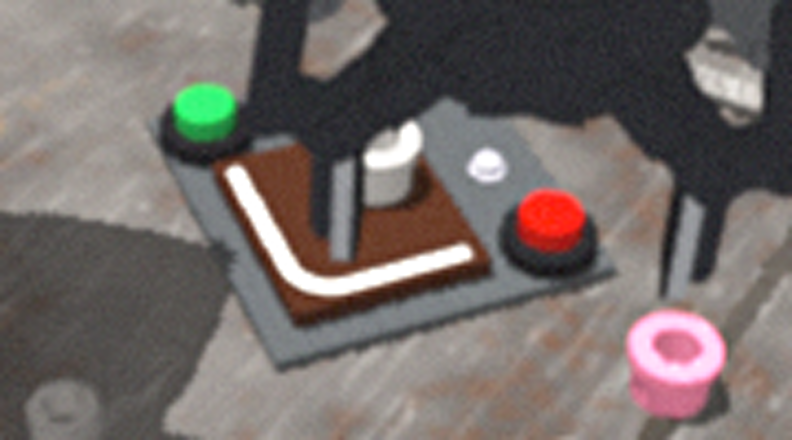

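The crop shows green at (205,110) beside the line's upper end and red at (550,220) beside the other end. Going from green, the line turns left, so green is at line_0, the (-50,40) end. The grey bush on the plate is the one meant; the pink one at (675,360) is only a look-alike. I'll shut the fingers and move so the wrist camera looks at the plate.

```bash
python3 - <<'E'
from h import *
s=telemetry.state()
g=np.array([.4588,-.2456]);r=np.array([.489,-.4201])
yaw=np.arctan2(*(r-g)[::-1])-np.arctan2(-130,120)
c,sn=np.cos(yaw),np.sin(yaw);R2=np.array([[c,-sn],[sn,c]])
O=(g+r)/2-R2@np.array([.010,.015]); print(np.degrees(yaw),O)
T=Ro.from_quat(s["orientation"]).as_matrix()
tgt=np.r_[O-.09*T[:2,0],.36]
print("shift cm",(T.T@(tgt-s["eef_pos"])*100).round(2), T.round(3).tolist())
E
```

```text
-32.890702383076494 [ 0.45735735 -0.34001524]
shift cm [17.15 -6.85  4.42] [[0.898, 0.439, -0.0], [0.439, -0.898, 0.001], [0.0, -0.001, -1.0]]
```

Emit:
step_arm(targets=[[[0.8,-0.3,0.2],0],[[2.5,-1.0,0.6],0],[[4.7,-1.9,1.2],0],[[7.0,-2.8,1.8],0],[[9.4,-3.8,2.4],0],[[11.7,-4.7,3.0],0],[[14.0,-5.6,3.6],0],[[15.9,-6.4,4.1],0],[[16.9,-6.8,4.4],0],[[17.1,-6.8,4.4],0],[[17.1,-6.8,4.4],0],[[17.1,-6.8,4.4],0]], gripper=0)

```text
t: 1.2
eef_pos: [0.3762, -0.3809, 0.361]
orientation: [0.974, 0.225, -0.0, 0.0]
ft_force: [-0.7, -0.6, -0.9]
width: 0.0001
```

```bash
python3 - <<'E'
from h import *
s=telemetry.state(); print(s["t"],s["eef_pos"],s["ft_force"],s["width"],s["joints"].round(3),s["orientation"].round(4))
f=grab("wrist"); cv2.imwrite("pics/w1.png",f["pixels"])
np.savez("w1.npz",**f)
s=grab("scene"); cv2.imwrite("pics/s1.png",s["pixels"])
np.savez("s1.npz",**s)
E
```

```text
1.2 [ 0.37617416 -0.38094351  0.36099983] [-0.74895269 -0.6236198  -0.85968966] 6.293415296520039e-05 [-0.942  0.253 -0.143  1.174 -0.     1.745] [ 9.743e-01  2.253e-01 -1.000e-04  5.000e-04]
```

View pics/w1.png

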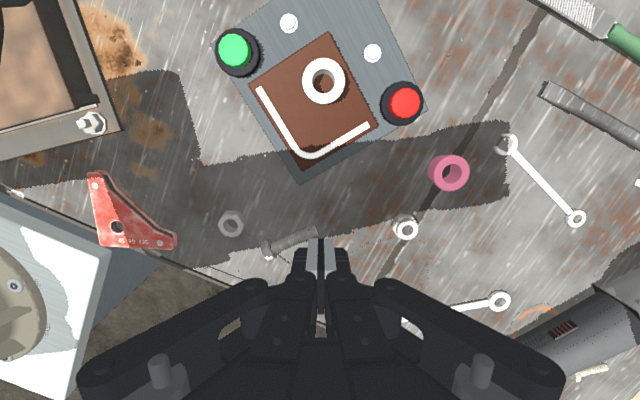

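View pics/s1.png

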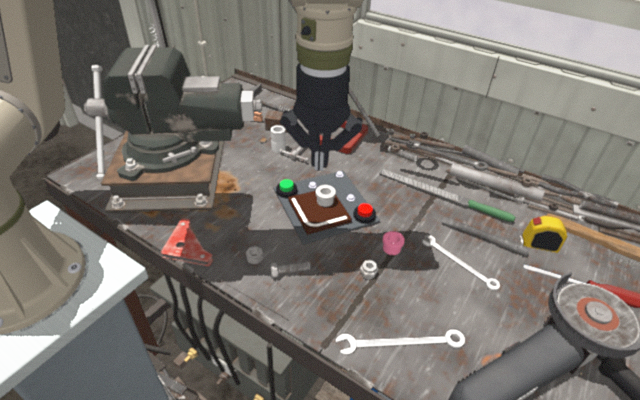

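Both views are now clear. In the wrist view, green is at (234,50), red at (404,102), and the line runs (261,90) → (310,157) → (370,125). The bush is at (323,82) and the pink look-alike at (449,173).

```bash
cat > meas.py <<'E'
from h import *
def measure(f,show=True):
    out={}
    for c in ["green","red"]:
        b=[x for x in blobs(colour(f,c)) ]
        for a,u,m in b:
            P=cast(f,u,.032)[0]
            if .35<P[0]<.6 and -.5<P[1]<-.15:
                print(c,a,u.round(1),P.round(4)); out[c]=P[:2]; out[c+"uv"]=u
    hsv=cv2.cvtColor(f["pixels"],cv2.COLOR_BGR2HSV)
    g=out["green"];r=out["red"]
    v=r-g; yaw=np.arctan2(v[1],v[0])-np.arctan2(-130,120)
    R2=lambda y:np.array([[np.cos(y),-np.sin(y)],[np.sin(y),np.cos(y)]])
    O=(g+r)/2-R2(yaw)@[.010,.015]
    print("pads: yaw",np.degrees(yaw),"O",O,"d",np.linalg.norm(v))
    w=(hsv[...,1]<90)&(hsv[...,2]>145)
    vv,uu=np.nonzero(w); P=cast(f,np.c_[uu,vv],.020)[:,:2]
    for it in range(3):
        q=(P-O)@R2(yaw)
        A=(abs(q[:,0]+.05)<.009)&(q[:,1]>-.028)&(q[:,1]<.052)
        B=(abs(q[:,1]+.05)<.009)&(q[:,0]>-.028)&(q[:,0]<.042)
        la=cv2.fitLine(P[A].astype(np.float32)*1000,cv2.DIST_HUBER,0,.01,.01).ravel()
        lb=cv2.fitLine(P[B].astype(np.float32)*1000,cv2.DIST_HUBER,0,.01,.01).ravel()
        da=la[:2]*np.sign(la[:2]@R2(yaw)[:,1]); db=lb[:2]*np.sign(lb[:2]@R2(yaw)[:,0])
        ya=np.arctan2(da[1],da[0])-np.pi/2; yb=np.arctan2(db[1],db[0])
        X=np.linalg.solve(np.c_[da,-db],lb[2:]-la[2:]); corner=(la[2:]+X[0]*da)/1000
        yaw=(ya+yb)/2; O=corner-R2(yaw)@[-.05,-.05]
    q=(P-O)@R2(yaw)
    print("line: yaws",np.degrees([ya,yb]),"O",O,"n",A.sum(),B.sum(),"ends y",np.percentile(q[A,1],[0,98,100]),"x",np.percentile(q[B,0],[0,98,100]))
    print(" pads in plate frame",((g-O)@R2(yaw)).round(4),((r-O)@R2(yaw)).round(4))
    return yaw,O,out
E
python3 - <<'E'
from meas import *
for n in ["w1","s1"]:
    f=dict(np.load(n+".npz")); print(n); measure(f)
E
```

```text
w1
green 62 [241.7  54.9] [ 0.4625 -0.2541  0.032 ]Traceback (most recent call last):
  File "<stdin>", line 3, in <module>
  File "meas.py", line 11, in measure
    g=out["green"];r=out["red"]
                     ~~~^^^^^^^
KeyError: 'red'
```

```bash
sed -i 's/(S>150)&(V>120)/(S>110)\&(V>120)/; s/(S>200)&(V>140)/(S>165)\&(V>140)/' h.py; python3 - <<'E'
from meas import *
f=dict(np.load("w1.npz"));h=cv2.cvtColor(f["pixels"],cv2.COLOR_BGR2HSV)
print(h[50,234],h[48,230],h[102,404],h[105,400])
for n in ["w1","s1"]:
    f=dict(np.load(n+".npz")); print(n)
    try: measure(f)
    except Exception as e: print(e)
E
```

```text
[ 72 126 254] [ 71 126 254] [  1 173 255] [  2 170 255]
w1
green 798 [232.9  49.5] [ 0.4633 -0.2447  0.032 ]
red 697 [404.7 102.7] [ 0.4938 -0.4182  0.032 ]
pads: yaw -32.726881480644785 O [ 0.46200481 -0.33868135] d 0.17618165152321608
line: yaws [-33.147831   -33.81417999] O [ 0.46153595 -0.33770182] n 664 448 ends y [-0.02820618  0.05089838  0.05151551] x [-0.02795031  0.04131547  0.04189865]
 pads in plate frame [-0.0499  0.0785] [ 0.0713 -0.0494]
s1
green 136 [286.  184.5] [ 0.4604 -0.2444  0.032 ]
red 160 [364.7 209.8] [ 0.4898 -0.4198  0.032 ]
pads: yaw -33.18921654449184 O [ 0.45850645 -0.33917432] d 0.17793105537336115
line: yaws [-33.77724382 -33.21284307] O [ 0.46326049 -0.33531725] n 121 109 ends y [-0.02766519  0.04220422  0.04403141] x [-0.02753353  0.03149256  0.03274168]
 pads in plate frame [-0.0526  0.0743] [ 0.0688 -0.0558]
```

Emit:
step_arm(targets=[[[0,0,0.6],0],[[0,0,2.0],0],[[0,0,4.0],0],[[0,0,6.0],0],[[0,0,8.0],0],[[0,0,9.5],0],[[0,0,10],0],[[0,0,10],0],[[0,0,10],0]])

```text
t: 2.05
eef_pos: [0.3762, -0.3808, 0.2609]
orientation: [0.974, 0.225, 0.0, 0.0]
ft_force: [0.6, 0.1, -0.0]
width: -0.0
```

```bash
python3 - <<'E'
from meas import *
s=telemetry.state(); print(s["t"],s["eef_pos"],s["ft_force"])
f=grab("wrist"); cv2.imwrite("pics/w2.png",f["pixels"])
np.savez("w2.npz",**f)
measure(f)
s=grab("side"); cv2.imwrite("pics/d2.png",s["pixels"]); np.savez("d2.npz",**s)
try: measure(s)
except Exception as e: print(e)
E
```

```text
2.05 [ 0.37615264 -0.38083123  0.26093735] [ 0.59931798  0.10901422 -0.00504219]
green 1581 [187.6  17.2] [ 0.4611 -0.2467  0.032 ]
red 1627 [447.1  94.7] [ 0.4933 -0.4174  0.032 ]
pads: yaw -32.03191858329394 O [ 0.46073696 -0.33950458] d 0.17370713968372742
line: yaws [-32.54304694 -34.34004652] O [ 0.46223672 -0.33755293] n 1395 940 ends y [-0.02890596  0.05008663  0.05098256] x [-0.02813664  0.04129158  0.04173287]
 pads in plate frame [-0.051   0.0751] [ 0.0699 -0.0496]
green 93 [314.9 187.6] [ 0.4591 -0.2429  0.032 ]
red 116 [384.4 210.8] [ 0.489  -0.4207  0.032 ]
pads: yaw -33.151267613462174 O [ 0.45750069 -0.33887321] d 0.18030029898600666
line: yaws [-31.32116074 -33.41219412] O [ 0.46175509 -0.33724689] n 97 89 ends y [-0.02806125  0.03101403  0.03293949] x [-0.02663608  0.02907693  0.03104748]
 pads in plate frame [-0.0528  0.0783] [ 0.0677 -0.0559]
```

View pics/w2.png

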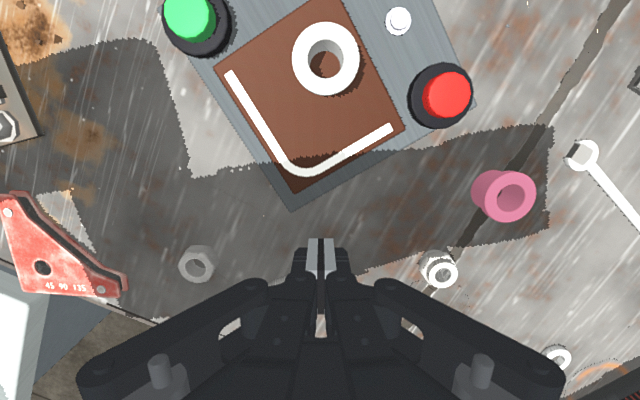

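View pics/d2.png

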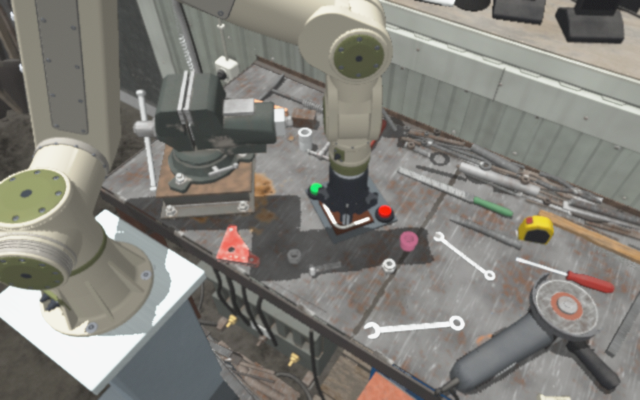

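The wrist view shows the whole line clear on the plate: (231,73) → (300,172) → (390,127), bush at (326,58), all of it more than a finger's width from the line. I'll refine the fit with the connected line blob only.

```bash
python3 - <<'E'
from meas import *
def R2(y): return np.array([[np.cos(y),-np.sin(y)],[np.sin(y),np.cos(y)]])
for n in ["w1","w2","s1"]:
    f=dict(np.load(n+".npz")); hsv=cv2.cvtColor(f["pixels"],cv2.COLOR_BGR2HSV)
    O=np.array([.462,-.3372]);yaw=np.radians(-33.4)
    c=proj(f,np.r_[O+R2(yaw)@[-.05,0.005],.02])[0].round().astype(int)
    w=(hsv[...,1]<90)&(hsv[...,2]>150)
    bs=blobs(w,40); b=min(bs,key=lambda x:np.hypot(*(np.argwhere(x[2])[:,::-1]-c).T).min())
    vv,uu=np.nonzero(b[2]); P=cast(f,np.c_[uu,vv],.020)[:,:2]
    for it in range(4):
        q=(P-O)@R2(yaw); A=q[:,1]>-.027; B=q[:,0]>-.027
        la,lb=[cv2.fitLine((P[m]*1000).astype(np.float32),cv2.DIST_L2,0,.01,.01).ravel() for m in (A&~B,B&~A)]
        da=la[:2]*np.sign(la[:2]@R2(yaw)[:,1]); db=lb[:2]*np.sign(lb[:2]@R2(yaw)[:,0])
        ya=np.arctan2(da[1],da[0])-np.pi/2; yb=np.arctan2(db[1],db[0])
        X=np.linalg.solve(np.c_[da,-db],lb[2:]-la[2:]); corner=(la[2:]+X[0]*da)/1000
        yaw=(ya+yb)/2; O=corner-R2(yaw)@[-.05,-.05]
    q=(P-O)@R2(yaw)
    print(n,b[0],np.degrees([ya,yb]).round(2),O.round(4),"ends",q[:,1].max().round(4),q[:,0].max().round(4),"mid",P.mean(0).round(4))
E
```

```text
w1 1158 [-33.21 -33.3 ] [ 0.4617 -0.338 ] ends 0.0412 0.0315 mid [ 0.4251 -0.3394]
w2 2293 [-33.1 -33.2] [ 0.4619 -0.338 ] ends 0.0407 0.0308 mid [ 0.4249 -0.3394]
s1 265 [-33.18 -32.93] [ 0.4636 -0.3353] ends 0.0442 0.0321 mid [ 0.4283 -0.3396]
```

```bash
cat > plan.py <<'E'
from h import *
O=np.array([.4620,-.3375]);yaw=np.radians(-33.2)
Rp=np.array([[np.cos(yaw),-np.sin(yaw)],[np.sin(yaw),np.cos(yaw)]])
def pw(x,y,z): return np.r_[O+Rp@[x/1000,y/1000],z]
def tool(tip,s=None,L=.173):
    s=s or telemetry.state(); T=Ro.from_quat(s["orientation"]).as_matrix()
    return (T.T@(np.asarray(tip)-(s["eef_pos"]+L*T[:,2]))*100).round(2)
E
python3 - <<'E'
from plan import *
s=telemetry.state();T=Ro.from_quat(s["orientation"]).as_matrix();print(T.round(4).tolist())
print(tool(pw(-50,80,.050)))
E
```

```text
[[0.8985, 0.4389, 0.0012], [0.4389, -0.8985, -0.0017], [0.0003, 0.0021, -1.0]]
[13.9  -8.6   3.87]
```

Emit:
step_arm(targets=[[[1.0,-0.6,0.0],0],[[3.0,-1.8,0.2],0],[[5.5,-3.4,0.6],0],[[8.0,-5.0,1.2],0],[[10.5,-6.5,2.0],0],[[12.6,-7.8,2.8],0],[[13.6,-8.4,3.5],0],[[13.9,-8.6,3.9],0],[[13.9,-8.6,3.9],0],[[13.9,-8.6,3.9],0]])

```text
t: 2.98
eef_pos: [0.4634, -0.2424, 0.2219]
orientation: [0.974, 0.225, -0.0, 0.0]
ft_force: [0.3, -0.0, 0.1]
width: 0.0001
```

```bash
python3 - <<'E'
from plan import *
s=telemetry.state(); print(s["t"],s["eef_pos"],s["ft_force"],tool(pw(-50,80,.05)))
T=Ro.from_quat(s["orientation"]).as_matrix(); tip=s["eef_pos"]+.173*T[:,2]
for n in ["wrist","scene","side"]:
    f=grab(n); u=proj(f,tip)[0]; g=proj(f,pw(-50,80,.032))[0]; print(n,"tip",u.round(1),"pad",g.round(1))
    np.savez(f"h_{n}.npz",**f)
    im=f["pixels"]
    c=np.clip(u.astype(int),[60,45],[579,354]); x0,y0=c-[60,45]
    if n=="wrist": cv2.imwrite("pics/h_wrist.png",im); continue
    im=cv2.resize(im[y0:y0+90,x0:x0+120],None,fx=6,fy=6,interpolation=cv2.INTER_CUBIC)
    cv2.drawMarker(im,tuple(((u-[x0,y0]+.5)*6).astype(int).tolist()),(255,0,255),cv2.MARKER_CROSS,16,1)
    cv2.drawMarker(im,tuple(((g-[x0,y0]+.5)*6).astype(int).tolist()),(255,255,0),cv2.MARKER_CROSS,16,1)
    cv2.imwrite(f"pics/h_{n}.png",im)
E
```

```text
2.9833 [ 0.46337486 -0.24239941  0.22192142] [ 0.3395889  -0.03571375  0.10028124] [ 0.02  0.09 -0.11]
wrist tip [320.6 255.6] pad [322.  242.4]
scene tip [286.  177.3] pad [286.5 183.5]
side tip [315.6 181.9] pad [316.1 186.4]
```

View pics/h_scene.png

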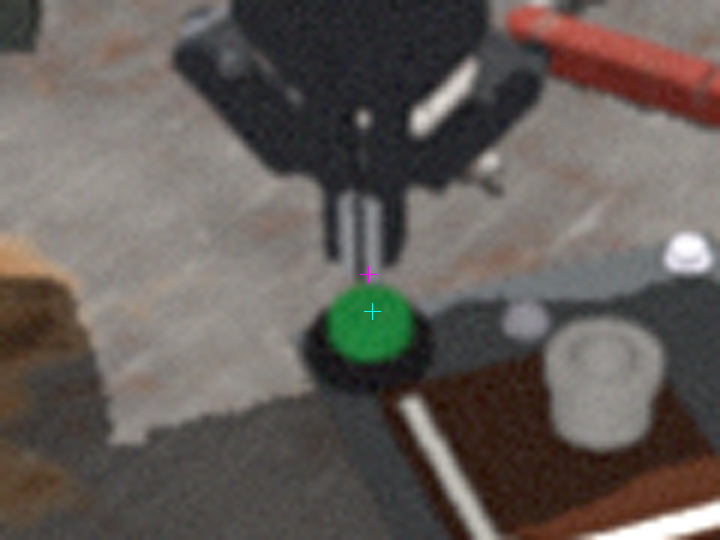

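View pics/h_side.png

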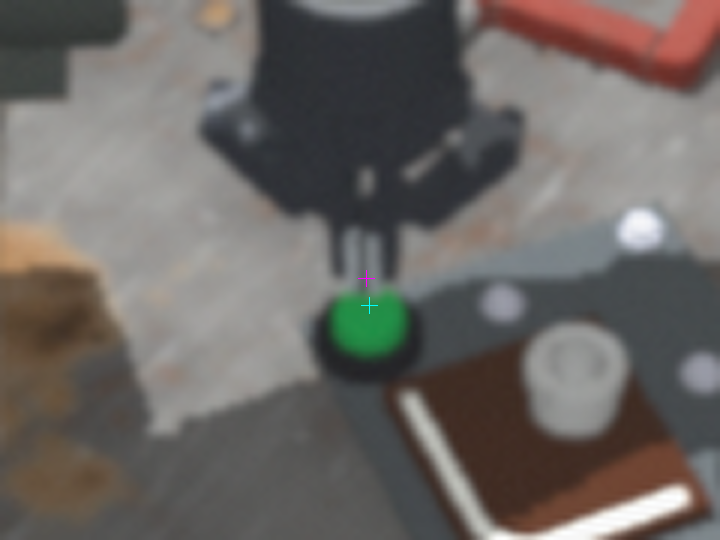

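View pics/h_wrist.png

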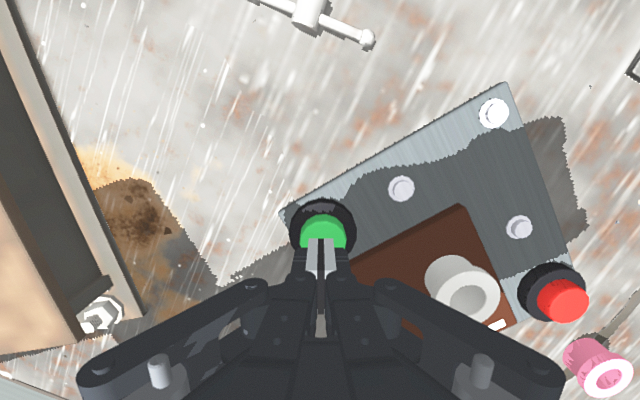

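Fingertips hang centred over the green pad, within about 1 px of the projection in both fixed cameras. Their small offset (up-left) explains the fixed camera's 2–3 mm disagreement, so I trust the wrist fit (O = .4618, -.338). Press green.

Emit:
step_arm(targets=[[[0,0.1,0.3],0],[[0,0.1,0.8],0],[[0,0.1,1.2],0],[[0,0.1,1.5],0],[[0,0.1,1.7],0],[[0,0.1,1.9],0],[[0,0.1,2.1],0],[[0,0.1,2.3],0],[[0,0.1,2.3],0],[[0,0.1,2.3],0]])

```text
t: 3.97
eef_pos: [0.4637, -0.2429, 0.1988]
orientation: [0.974, 0.225, -0.0, 0.0]
ft_force: [-3.7, -1.3, 3.3]
width: -0.0001
```

```bash
sed -i 's/O=np.array(\[.4620,-.3375\])/O=np.array([.4618,-.3380])/' plan.py; python3 - <<'E'
from plan import *
s=telemetry.state(); print(s["t"],s["eef_pos"],s["eef_pos"][2]-.173,s["ft_force"],s["moment"],tool(pw(-50,80,.024)))
f=grab("scene");im=f["pixels"][140:230,230:350]; cv2.imwrite("pics/p1.png",cv2.resize(im,None,fx=6,fy=6,interpolation=cv2.INTER_CUBIC))
E
```

```text
3.9667 [ 0.46373739 -0.2429485   0.19875043] 0.025750429024813337 [-3.72793134 -1.347716    3.27268573] [-0.08335785  0.51974056 -0.00394672] [-0.02  0.07  0.18]
```

View pics/p1.png

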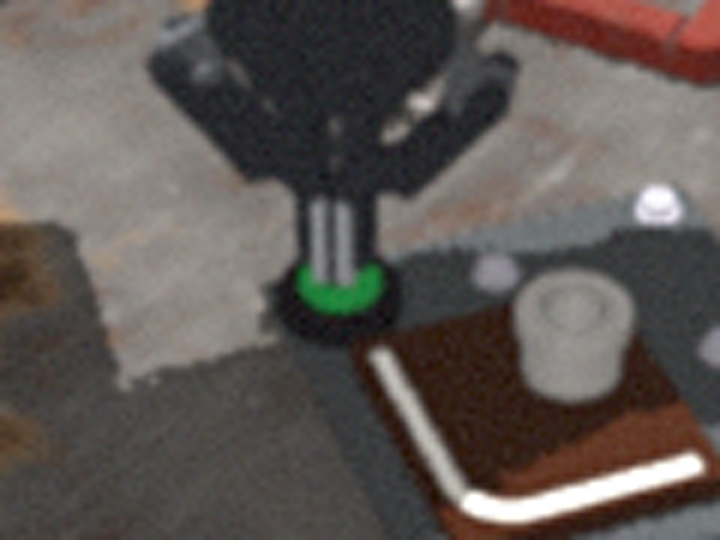

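Green is visibly down. Kinematics say 6.2 mm and the push, 3.3 N, agrees with about 6 mm, so the 173 mm tip length is confirmed. I'll press a little further, then lift.

Emit:
step_arm(targets=[[[0,0,0.1],0],[[0,0,0.15],0],[[0,0,0.15],0]])

```text
t: 4.27
eef_pos: [0.4639, -0.2429, 0.1975]
orientation: [0.974, 0.225, 0.0, 0.0]
ft_force: [-2.4, 0.4, 4.6]
width: 0.0004
```

```bash
python3 - <<'E'
from plan import *
s=telemetry.state(); print(s["t"],s["eef_pos"][2]-.173,s["ft_force"],s["qd"].round(4))
print("0.02 above pad 0.050:",tool(pw(-50,80,.046)), "line0 +.03", tool(pw(-50,44,.046)),"line0 at .030", tool(pw(-50,40,.030)))
E
```

```text
4.2667 0.02445043556990567 [-2.41666359  0.37143973  4.59687866] [-0.001   0.0001 -0.     -0.0002  0.001   0.0001]
0.02 above pad 0.050: [-0.05  0.06 -2.15] line0 +.03 [-3.14  1.9  -2.15] line0 at .030 [-3.49  2.1  -0.55]
```

Emit:
step_arm(targets=[[[0,0,-0.4],0],[[0,0,-1.3],0],[[0,0,-2.1],0],[[-0.3,0.2,-2.2],0],[[-1.2,0.7,-2.2],0],[[-2.3,1.4,-2.2],0],[[-3.2,1.9,-2.2],0],[[-3.5,2.1,-2.1],0],[[-3.5,2.1,-1.7],0],[[-3.5,2.1,-1.1],0],[[-3.5,2.1,-0.7],0],[[-3.5,2.1,-0.6],0]])

```text
t: 5.27
eef_pos: [0.4413, -0.2766, 0.2019]
orientation: [0.974, 0.226, -0.001, -0.001]
ft_force: [0.1, -0.3, 0.1]
width: 0.0
```

Emit:
step_arm(targets=[[[0,0,0],0],[[0,0,0],0]])

```text
t: 5.43
eef_pos: [0.4418, -0.2768, 0.203]
orientation: [0.974, 0.226, -0.0, -0.0]
ft_force: [0.6, -0.2, 0.5]
width: 0.0001
```

```bash
python3 - <<'E'
from plan import *
s=telemetry.state(); print(s["t"],s["eef_pos"][2]-.173,s["ft_force"],"err to line0@.030",tool(pw(-50,40,.030)))
T=Ro.from_quat(s["orientation"]).as_matrix(); tip=s["eef_pos"]+.173*T[:,2]; under=np.r_[tip[:2],.02]
for n in ["scene","side"]:
    f=grab(n); x0,y0=(proj(f,tip)[0]-[60,40]).astype(int)
    im=cv2.resize(f["pixels"][y0:y0+75,x0:x0+100],None,fx=5,fy=5,interpolation=cv2.INTER_CUBIC)
    for p,c in ((tip,(255,0,255)),(pw(-50,40,.02),(255,255,0)),(pw(30,-50,.02),(255,255,0)),(pw(-50,-30,.02),(255,255,0)),(pw(-30,-50,.02),(255,255,0))):
        u=(proj(f,p)[0]-[x0,y0]+.5)*5; cv2.drawMarker(im,tuple(u.astype(int).tolist()),c,cv2.MARKER_CROSS,12,1)
    cv2.imwrite(f"pics/l0_{n}.png",im)
    globals()[n]=im
cv2.imwrite("pics/l0.png",np.vstack([scene,side])[:,:])
E
```

```text
5.4333 0.029957011208596313 [ 0.59791107 -0.19234841  0.54494256] err to line0@.030 [-0.    0.04 -0.  ]
```

View pics/l0_scene.png

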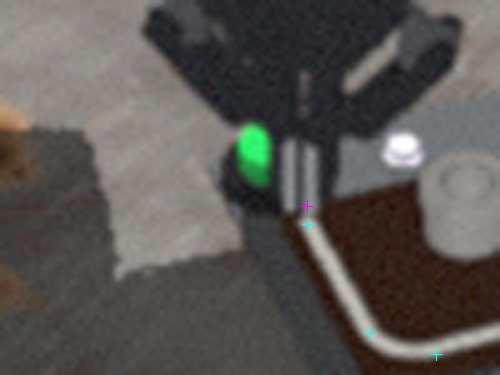

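View pics/l0_side.png

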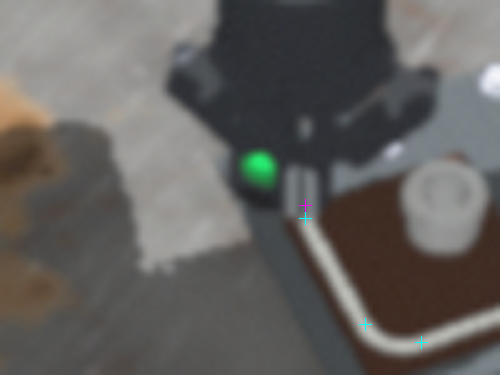

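At line_0 within 0.4 mm and 10 mm above the plate. Green has sprung back. Now I'll work out the pass in 2.5 mm steps (3 cm/s).

```bash
cat > path.py <<'E'
from plan import *
def pt(s):  # mm along line from (-50,40); extends past ends
    if s<70: return -50,40-s
    if s<70+10*np.pi:
        a=(s-70)/20; return -30-20*np.cos(a),-30-20*np.sin(a)
    return -30+(s-70-10*np.pi),-50
def locate():
    s=telemetry.state(); T=Ro.from_quat(s["orientation"]).as_matrix(); tip=s["eef_pos"]+.173*T[:,2]
    ss=np.linspace(-5,166,1711); P=np.array([pt(a) for a in ss]); q=(tip[:2]-O)@Rp*1000
    d=np.hypot(*(P-q).T); i=d.argmin(); tilt=np.degrees(np.arccos(-T[2,2]))
    print("t",s["t"],"s",ss[i].round(1),"off mm",d[i].round(2),"h mm",((tip[2]-.02)*1000).round(2),"tilt",tilt.round(2),"F",s["ft_force"].round(1)); return ss[i]
def rows(s0,s1list):
    t=np.radians(26.05); Rt=np.array([[np.cos(t),np.sin(t)],[np.sin(t),-np.cos(t)]])
    b=Rp@np.array(pt(s0)); return [[[*(Rt.T@(Rp@np.array(pt(a))-b)/10).round(2).tolist(),0],0] for a in s1list]
E
python3 - <<'E'
from path import *
locate(); s=telemetry.state()
print(Ro.from_quat(s["orientation"]).as_matrix()[:2,0])
s0=0
for k in range(6):
    l=[s0+2.5*(i+1) for i in range(12)]; 
    if k==5: l=[min(a,163) for a in l]
    print(s0,rows(s0,l)); s0=l[-1]
E
```

```text
t 5.5333 s -0.1 off mm 0.03 h mm 10.29 tilt 0.02 F [ 0.4  0.6 -0.8]
[0.89813363 0.43972262]
0 [[[-0.21, 0.13, 0], 0], [[-0.43, 0.26, 0], 0], [[-0.64, 0.38, 0], 0], [[-0.86, 0.51, 0], 0], [[-1.07, 0.64, 0], 0], [[-1.29, 0.77, 0], 0], [[-1.5, 0.89, 0], 0], [[-1.72, 1.02, 0], 0], [[-1.93, 1.15, 0], 0], [[-2.15, 1.28, 0], 0], [[-2.36, 1.41, 0], 0], [[-2.58, 1.53, 0], 0]]
30.0 [[[-0.21, 0.13, 0], 0], [[-0.43, 0.26, 0], 0], [[-0.64, 0.38, 0], 0], [[-0.86, 0.51, 0], 0], [[-1.07, 0.64, 0], 0], [[-1.29, 0.77, 0], 0], [[-1.5, 0.89, 0], 0], [[-1.72, 1.02, 0], 0], [[-1.93, 1.15, 0], 0], [[-2.15, 1.28, 0], 0], [[-2.36, 1.41, 0], 0], [[-2.58, 1.53, 0], 0]]
60.0 [[[-0.21, 0.13, 0], 0], [[-0.43, 0.26, 0], 0], [[-0.64, 0.38, 0], 0], [[-0.86, 0.51, 0], 0], [[-1.07, 0.65, 0], 0], [[-1.25, 0.82, 0], 0], [[-1.42, 1.01, 0], 0], [[-1.56, 1.21, 0], 0], [[-1.67, 1.43, 0], 0], [[-1.76, 1.67, 0], 0], [[-1.81, 1.91, 0], 0], [[-1.84, 2.16, 0], 0]]
90.0 [[[0.01, 0.25, 0], 0], [[0.05, 0.5, 0], 0], [[0.11, 0.74, 0], 0], [[0.21, 0.97, 0], 0], [[0.34, 1.18, 0], 0], [[0.46, 1.4, 0], 0], [[0.59, 1.61, 0], 0], [[0.72, 1.83, 0], 0], [[0.85, 2.04, 0], 0], [[0.97, 2.26, 0], 0], [[1.1, 2.47, 0], 0], [[1.23, 2.69, 0], 0]]
120.0 [[[0.13, 0.21, 0], 0], [[0.26, 0.43, 0], 0], [[0.38, 0.64, 0], 0], [[0.51, 0.86, 0], 0], [[0.64, 1.07, 0], 0], [[0.77, 1.29, 0], 0], [[0.89, 1.5, 0], 0], [[1.02, 1.72, 0], 0], [[1.15, 1.93, 0], 0], [[1.28, 2.15, 0], 0], [[1.41, 2.36, 0], 0], [[1.53, 2.58, 0], 0]]
150.0 [[[0.13, 0.21, 0], 0], [[0.26, 0.43, 0], 0], [[0.38, 0.64, 0], 0], [[0.51, 0.86, 0], 0], [[0.64, 1.07, 0], 0], [[0.66, 1.12, 0], 0], [[0.66, 1.12, 0], 0], [[0.66, 1.12, 0], 0], [[0.66, 1.12, 0], 0], [[0.66, 1.12, 0], 0], [[0.66, 1.12, 0], 0], [[0.66, 1.12, 0], 0]]
```

Emit:
step_arm(targets=[[[-0.21,0.13,0],0],[[-0.43,0.26,0],0],[[-0.64,0.38,0],0],[[-0.86,0.51,0],0],[[-1.07,0.64,0],0],[[-1.29,0.77,0],0],[[-1.5,0.89,0],0],[[-1.72,1.02,0],0],[[-1.93,1.15,0],0],[[-2.15,1.28,0],0],[[-2.36,1.41,0],0],[[-2.58,1.53,0],0]])

```text
t: 6.53
eef_pos: [0.4251, -0.3025, 0.2032]
orientation: [0.974, 0.225, 0.0, 0.0]
ft_force: [0.7, 0.1, -0.4]
width: -0.0003
```

```bash
python3 -c "
from path import *
locate()"
```

```text
t 6.5333 s 30.4 off mm 0.13 h mm 10.19 tilt 0.01 F [ 0.7  0.1 -0.4]
```

On track; continuing.

Emit:
step_arm(targets=[[[-0.21,0.13,0],0],[[-0.43,0.26,0],0],[[-0.64,0.38,0],0],[[-0.86,0.51,0],0],[[-1.07,0.64,0],0],[[-1.29,0.77,0],0],[[-1.5,0.89,0],0],[[-1.72,1.02,0],0],[[-1.93,1.15,0],0],[[-2.15,1.28,0],0],[[-2.36,1.41,0],0],[[-2.58,1.53,0],0]])

```text
t: 7.53
eef_pos: [0.4086, -0.3276, 0.2032]
orientation: [0.974, 0.225, 0.0, 0.0]
ft_force: [-0.6, 0.1, 0.9]
width: -0.0003
```

```bash
python3 -c "
from path import *
locate()"
```

```text
t 7.5333 s 60.4 off mm 0.19 h mm 10.22 tilt 0.01 F [-0.6  0.1  0.9]
```

Emit:
step_arm(targets=[[[-0.21,0.13,0],0],[[-0.43,0.26,0],0],[[-0.64,0.38,0],0],[[-0.86,0.51,0],0],[[-1.07,0.65,0],0],[[-1.25,0.82,0],0],[[-1.42,1.01,0],0],[[-1.56,1.21,0],0],[[-1.67,1.43,0],0],[[-1.76,1.67,0],0],[[-1.81,1.91,0],0],[[-1.84,2.16,0],0]])

```text
t: 8.53
eef_pos: [0.4018, -0.3551, 0.2032]
orientation: [0.974, 0.225, 0.0, 0.0]
ft_force: [-1.5, -0.6, 0.8]
width: -0.0001
```

```bash
python3 -c "
from path import *
locate()"
```

```text
t 8.5333 s 90.2 off mm 0.34 h mm 10.21 tilt 0.01 F [-1.5 -0.6  0.8]
```

Emit:
step_arm(targets=[[[0.01,0.25,0],0],[[0.05,0.5,0],0],[[0.11,0.74,0],0],[[0.21,0.97,0],0],[[0.34,1.18,0],0],[[0.46,1.4,0],0],[[0.59,1.61,0],0],[[0.72,1.83,0],0],[[0.85,2.04,0],0],[[0.97,2.26,0],0],[[1.1,2.47,0],0],[[1.23,2.69,0],0]])

```text
t: 9.53
eef_pos: [0.4248, -0.3737, 0.2032]
orientation: [0.974, 0.225, -0.0, 0.0]
ft_force: [-0.0, -0.2, 0.4]
width: 0.0001
```

```bash
python3 -c "
from path import *
locate()"
```

```text
t 9.5333 s 120.0 off mm 0.19 h mm 10.18 tilt 0.0 F [-0.  -0.2  0.4]
```

Emit:
step_arm(targets=[[[0.13,0.21,0],0],[[0.26,0.43,0],0],[[0.38,0.64,0],0],[[0.51,0.86,0],0],[[0.64,1.07,0],0],[[0.77,1.29,0],0],[[0.89,1.5,0],0],[[1.02,1.72,0],0],[[1.15,1.93,0],0],[[1.28,2.15,0],0],[[1.41,2.36,0],0],[[1.53,2.58,0],0]])

```text
t: 10.53
eef_pos: [0.4498, -0.3902, 0.2032]
orientation: [0.974, 0.225, -0.0, 0.0]
ft_force: [0.1, 0.6, -0.1]
width: -0.0001
```

```bash
python3 -c "
from path import *
locate()"
```

```text
t 10.5333 s 150.0 off mm 0.22 h mm 10.2 tilt 0.0 F [ 0.1  0.6 -0.1]
```

Emit:
step_arm(targets=[[[0.13,0.21,0],0],[[0.26,0.43,0],0],[[0.38,0.64,0],0],[[0.51,0.86,0],0],[[0.62,1.04,0],0],[[0.62,1.04,0],0],[[0.62,1.04,0],0]])

```text
t: 11.12
eef_pos: [0.4598, -0.3967, 0.2032]
orientation: [0.974, 0.225, -0.0, 0.0]
ft_force: [0.4, 0.4, 0.2]
width: 0.0001
```

```bash
python3 -c "
from path import *
locate(); print(tool(pw(70,-50,.045)))
f=grab('scene'); u=proj(f,pw(30,-50,.02))[0].astype(int); x0,y0=u-[60,45]
cv2.imwrite('pics/e1.png',cv2.resize(f['pixels'][y0:y0+90,x0:x0+120],None,fx=5,fy=5,interpolation=cv2.INTER_CUBIC))
"
```

```text
t 11.1167 s 161.9 off mm 0.24 h mm 10.17 tilt 0.0 F [0.4 0.4 0.2]
[ 2.04  3.38 -1.48]
```

View pics/e1.png

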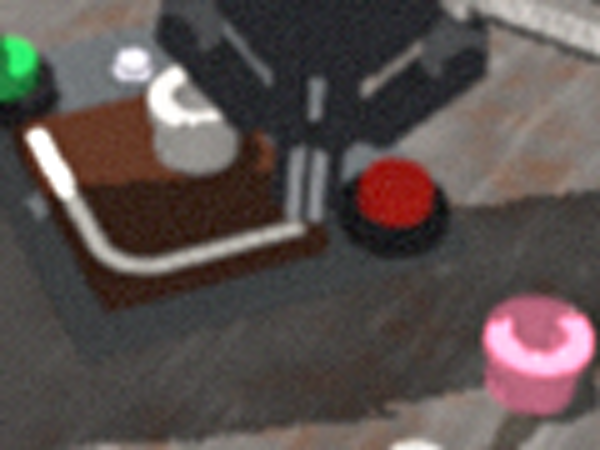

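The tips are over the line's far end at (305,225), next to the red pad (395,195), and the bush is where it was. Lift, go over red, and lower to just above it.

Emit:
step_arm(targets=[[[0,0,-0.3],0],[[0,0,-0.9],0],[[0,0,-1.4],0],[[0.2,0.3,-1.5],0],[[0.7,1.2,-1.5],0],[[1.3,2.2,-1.5],0],[[1.8,3.0,-1.5],0],[[2.0,3.4,-1.5],0],[[2.0,3.4,-1.5],0],[[2.0,3.4,-1.2],0],[[2.0,3.4,-0.8],0],[[2.0,3.4,-0.6],0]])

```text
t: 12.17
eef_pos: [0.4921, -0.418, 0.2084]
orientation: [0.974, 0.225, -0.0, -0.001]
ft_force: [0.2, -0.2, -0.5]
width: -0.0004
```

```bash
python3 -c "
from path import *
s=telemetry.state(); print(s['eef_pos'][2]-.173,s['ft_force'],tool(pw(70,-50,.032)),tool(pw(70,-50,.0255)))
"
```

```text
0.035431899202371164 [ 0.18943926 -0.20802111 -0.54239457] [0.08 0.08 0.34] [0.08 0.08 0.99]
```

Emit:
step_arm(targets=[[[0.05,0.05,0.1],0],[[0.05,0.05,0.25],0],[[0.05,0.05,0.4],0],[[0.05,0.05,0.55],0],[[0.05,0.05,0.7],0],[[0.05,0.05,0.85],0],[[0.05,0.05,1.0],0],[[0.05,0.05,1.1],0],[[0.05,0.05,1.1],0],[[0.05,0.05,1.1],0],[[0.05,0.05,1.1],0],[[0.05,0.05,1.1],0]])

```text
t: 13.17
eef_pos: [0.4933, -0.4186, 0.1983]
orientation: [0.974, 0.225, -0.0, -0.0]
ft_force: [-2.5, 2.4, 3.5]
width: -0.0001
```

```bash
python3 -c "
from path import *
s=telemetry.state(); print(s['t'],s['eef_pos'][2]-.173,s['ft_force'],tool(pw(70,-50,.025)))
f=grab('scene'); u=proj(f,pw(30,-50,.02))[0].astype(int); x0,y0=u-[60,45]
cv2.imwrite('pics/r1.png',cv2.resize(f['pixels'][y0:y0+90,x0:x0+120],None,fx=5,fy=5,interpolation=cv2.INTER_CUBIC))
"
```

```text
13.1667 0.02533879074353282 [-2.49988517  2.44103362  3.47165486] [-0.   -0.05  0.03]
```

View pics/r1.png

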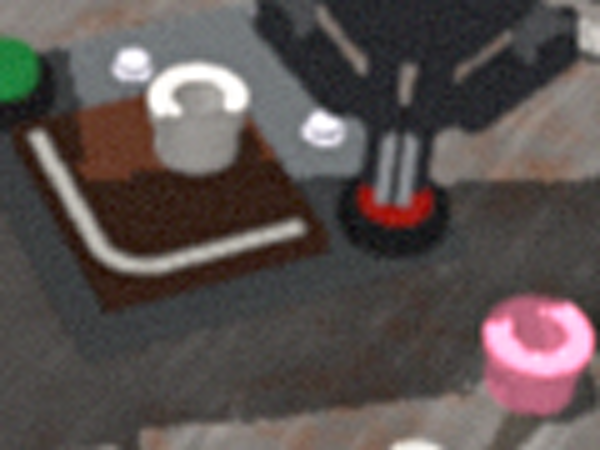

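Red is down about 6.7 mm at 3.5 N. I'll go another 0.5 mm for margin, let it settle, and hand in.

Emit:
step_arm(targets=[[[0,0,0.05],0],[[0,0,0.05],0],[[0,0,0.05],0],[[0,0,0.05],0]])

```text
t: 13.55
eef_pos: [0.4933, -0.4186, 0.1977]
orientation: [0.974, 0.225, -0.0, -0.0]
ft_force: [-2.7, 1.9, 4.1]
width: -0.0002
```

```bash
python3 -c "
from path import *
from workcell import job_done
s=telemetry.state(); print(s['t'],s['eef_pos'][2]-.173,s['ft_force'],abs(s['qd']).max())
b=dict(np.load('s1.npz')); f=grab('scene')
d=cv2.absdiff(b['pixels'],f['pixels']).max(2)
print('bush/line px unchanged?', [int(d[y-4:y+5,x-4:x+5].mean()) for x,y in ((254,255),(290,268),(369,268),(278,138))])
print(job_done())
"
```

```text
13.55 0.02469148093409773 [-2.74855923  1.91430171  4.1117467 ] 0.0027994017820173046
bush/line px unchanged? [7, 48, 5, 4]
the job is handed in; nothing more can be done
None
```

The weld rehearsal is done and handed in after 13.6 s of the 48 s allowed, with the shut fingertips still holding the red pad down.

- **Green pad:** I pressed it about 7.5 mm with a push of about 4.6 N, and it sprang back.
- **Chalk line:** The fingertips followed the whole line from the green end to the red end at 3 cm/s. At the check after each second of the pass they were 0.03–0.34 mm off the fitted line, 10.2 mm above the plate and upright to within 0.02°. No contact force showed during the pass.
- **Red pad:** It is held down about 7.3 mm with a push of about 4.1 N.

**Checks that disagreed:**
- The fixed scene camera placed the plate 2–3 mm from where the wrist camera did. I used the wrist result because the fingertips, seen in the scene camera, showed a similar offset.
- With a pad pressed, the force reading also had a sideways part of roughly 2–4 N, which I could not explain.
- My last picture comparison showed little change at the nut, coupling and tall bush, but a clear change at the bolt. The arm never went low near the bolt, so this is most likely the arm's moving shadow; I did not check it separately.
- The bush and plate looked unmoved in the last close-up I viewed, taken just before the final 0.5 mm press on red.

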